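Take the keeper slat off the jar rack and park it flat

TASK

Open up the jar rack: lift the wooden keeper slat straight up and level out of its two narrow brackets, both ends clearing together, then lay it down flat on its broad face on the bench (set down or tipped over, not dropped) and let go of it. Pick it up again and park it flat in both wide saddles of the slat rest, about centred and fully down, without dropping it, and let go. Leave the jars, the dropper bottle and the bowl standing where they are.

Things in the scene. Friction and masses are not known exactly. Their poses are not given: they have to be found in the camera images.
- slat: plain wooden slat 200 x 40 x 12 mm, about 100 g; origin at its centre; x across the 12 mm thickness, y along the length, z along the 40 mm width. Starts on edge (z up) in the rack's brackets, top edge 85 mm above the bench. On edge it stands by itself on the bench, and a push near its top edge tips it onto its broad face
- slat_end_a (a point): middle of the slat's end face at its +y end (100 mm from its centre)
- slat_end_b (a point): middle of the slat's end face at its -y end (100 mm from its centre)
- rack: grey fixed jar rack; origin on the bench, z up, y along its length, -x its front. Base x -65 to 75, y -125 to 125 mm; back board 62 mm high at x = 70. Two narrow open-topped U brackets at x = -45, y = +-88 mm (20 mm long in y): 15 mm wide inside, floors 45 and cheeks 70 mm above the bench, end plates at y = +-104. The slat's centre starts at about (-45, 0, 65)
- rest: grey fixed slat rest; origin on the bench, z up, y along its length. Base 70 (x) x 220 (y) x 10 mm, two wide shallow saddles at x = 0, y = +-70 mm (16 mm long in y): floors 30 mm and side walls 48 mm above the bench, 48 mm wide inside, ends open. A parked slat lies along y, centre 36 mm above the bench, either face up, either way round
- jar0: pale translucent jar with a white lid, 52 mm across, 65 mm tall, standing loose in the rack behind the slat, at about (30, 62, 12) mm in the rack's frame; origin at the centre of its underside
- jar1: the same jar at about (30, -62, 12) mm in the rack's frame
- dropper: white dropper bottle with a pointed orange-brown tip, 52 mm across, 143 mm tall, loose on the bench to the left; origin at the centre of its underside
- bowl: grey plastic bowl, 150 mm across, 60 mm tall, loose on the bench to the right; origin at the centre of its underside
There are look-alikes about, which are no part of the job. Several things have the shape of the slat; the one meant has the colours described above.

How it is judged:
By the outcome, as a careful person would: the job done as asked, in the order asked, and still so for the second after the job is handed in, with the robot touching nothing.
It also fails if it takes over 72 s, if anything falls off the work surface, if the arm or the gripper's body presses on something with over 40 N, if the wrist force passes 120 N, or if a joint passes its speed limit or range.

ROBOT

A 6-joint arm with a two-finger parallel gripper is mounted at the origin on the work surface. World frame = base frame: x ahead of the robot, y to its left, z up, the work surface at z = 0. Lengths are in m, angles in rad, forces in N, time in s.
With the tool pointing down it reaches from about 0.3 to 0.775 m from the base axis. Payload 14.6 kg.
Tool frame: the origin (TCP) lies on the centre line of the jaws, within the pads' length; the fingertips stand ahead of it and the grasp point (between the pads) lies 3 mm ahead of it (arm.tip_reach is the z of the fingertips in the tool frame, in m); z points along the fingers, y is the direction in which the jaws open and shut (so a half turn about z gives the same grasp; the last joint's range is limited). The gripper opens to 94 mm and grips with 3 to 60 N. Pads are 16 mm wide; open, the fingers measure 119 mm over their backs; the gripper's body (75 mm by 177 mm) begins 78 mm behind the grasp point.
Start: joints at [-1.347, 0.3, 1.521, -0, 1.321, -0.067], TCP at [0.158, -0.527, 0.227] pointing down, gripper open.
Joint ranges: [-3.03, 3.03], [-0.79, 2.21], [0.23, 2.52], [-1.04, 4.18], [0, 3.07], [-2.55, 2.55]. Speed limits (rad/s): [2.22, 2.22, 2.57, 3.14, 3.14, 3.14].

INTERFACE

Orientations are given as a unit quaternion [w, x, y, z].
In Python, from plant import arm gives the robot as it stands.
- The arm moves only by the tool carry_out, never from a script. Its arguments are lists of equal length, an entry for each row: "delta_pos": the shift along the world's x, y, z in units of 0.02 m (1.0 is 0.02 m), a list of three; "rot": the turn, a rotation vector about the world's x, y, z in units of 0.08 rad (1.0 is 0.08 rad), a list of three; "gripper": the closure in counts, from 0 (fully open) to 255 (shut). In form: {"delta_pos": [[x, y, z], ...], "rot": [[ax, ay, az], ...], "gripper": [gripper, ...]}. A call has 1 to 8 rows; each row shifts and turns the commanded pose from where the row before left it; what a row does not reach is not made up. A row lasts 1/8 s, in which the tool goes at most 62.5 mm and 10.7 degrees, less where a joint would pass 70% of its speed; a pose out of reach is approached as far as the arm can. A call with a number of a shift or a turn outside -1 to 1 is refused whole. A call with a gripper value outside its range is refused whole. The fingers move at their own pace and stop on an object; the grip force is fixed at half the most. Time passes only in rows, so rows that do not move let the fingers close. It gives the time, the measured TCP pose, the force and the opening at its end, in the units of the state.
- arm.observe(): the state, without advancing time (a new reading comes with each control period).
- arm.capture(name): name is "scene" or "top"; returns a dict with "image" (480x640x3 uint8, red, green, blue), "z_map" (480x640 float32, m along the optical axis (not along the pixel's ray), 0 where there is no reading), "fx", "fy", "cx", "cy" (pixels), "xyz" and "attitude" of the camera in the world. Camera axes: x right, y up, looking along -z (the intrinsics and any distortion apply to the point x, -y, -z); pixel columns grow to the right and rows downward; lengths in m; the calibration is good to about 2 mm. A picture is of the moment at which its call begins.
- arm.sign_off(): hands the job in, once; it reports no verdict.
The state is a dict: "t": time; "joint_pos": joint angles; "dq": joint speeds; "tau": joint torques, N m; "tcp_pos": TCP position; "eef_rot": TCP orientation; "ft_force": force on the tool from outside, world axes, zero at the start; "wrist_torque": the same for the moment, N m; "opening": finger opening in m.
Only numpy, scipy, OpenCV 4.12 (cv2) and the standard library are available. Lean on these libraries where they do the work, as an engineer would, in place of code of your own. Each camera call takes 0.05 s, during which the arm holds its last target.

## Working session

There is one attempt and no reset: what is moved stays moved. The work goes in short steps, Python scripts to look and compute and a tool call to move; the robot and the scene stay as the last step left them, time stands still between calls to the robot, and variables do not carry over. Pictures are saved under pics/ and viewed, and the job is handed in when it is done.

Besides the shell and the picture viewer there is one more tool, called after "Request:" by a JSON object that holds its "fn" and its "kwargs", one argument or row to a line. carry_out: Moves the arm, as the interface text tells. Shifts and turns lie within -1 to 1; 1 stands for 0.02 m of shift or 0.08 rad of turn. Its arguments: {"type":"object","properties":{"delta_pos":{"type":"array","items":{"type":"array","items":{"type":"number","minimum":-1,"maximum":1}}},"rot":{"type":"array","items":{"type":"array","items":{"type":"number","minimum":-1,"maximum":1}}},"gripper":{"type":"array","items":{"type":"number"}}},"required":["delta_pos","rot","gripper"]}

```bash
ls; mkdir -p pics; python3 - <<'E'
from plant import arm
import cv2,numpy as np
print(arm.observe(), arm.tip_reach)
for n in("scene","top"):
    c=arm.capture(n); np.savez(f"{n}0.npz",**c)
    cv2.imwrite(f"pics/{n}0.png",c["image"][:,:,::-1]); print(n,{k:v for k,v in c.items() if k not in("image","z_map")})
E
```

```text
pics
{'t': 0.0, 'joint_pos': array([-1.34661480e+00,  3.00455473e-01,  1.52158030e+00,  1.28724888e-05,
        1.32069056e+00, -6.66077945e-02]), 'dq': array([-4.46527084e-04,  1.03033150e-03,  1.05336413e-05,  6.65565769e-04,
        7.31209129e-04, -7.19244180e-05]), 'tau': array([ 4.31590797e-05, -5.31808662e+01, -3.52734590e+01,  7.08745932e-02,
        2.44126737e-02, -7.24643428e-05]), 'tcp_pos': array([ 0.15763339, -0.52668143,  0.22689522]), 'eef_rot': array([-5.65571455e-04,  9.89448876e-01,  1.44881334e-01, -3.83975442e-05]), 'ft_force': array([-0.33349826,  0.86365607, -0.4905484 ]), 'wrist_torque': array([-0.0007589 ,  0.03029834, -0.02673574]), 'opening': 0.09392217673390835} 0.022
scene {'fx': 451.75631878118264, 'fy': 451.75631878118264, 'cx': 319.20678671974497, 'cy': 235.41591695681342, 'xyz': array([ 1.07587197, -0.76288752,  0.89684528]), 'attitude': array([0.86599343, 0.38170154, 0.13417346, 0.29386527])}
top {'fx': 510.150838562768, 'fy': 510.150838562768, 'cx': 319.2576277344088, 'cy': 246.51197206839234, 'xyz': array([ 0.40739141, -0.02881335,  1.21196532]), 'attitude': array([ 0.70672644,  0.02518398, -0.02643252, -0.70654429])}
```

View pics/scene0.png

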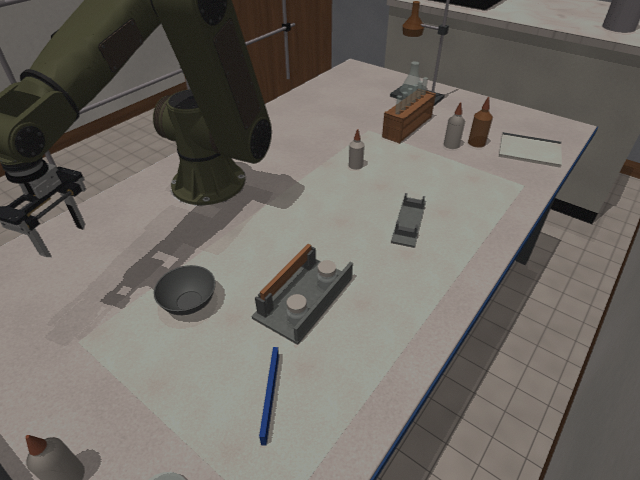

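View pics/top0.png

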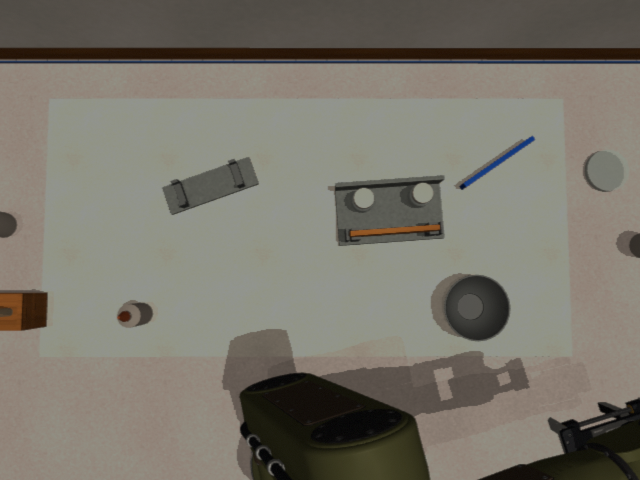

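```bash
cat > h.py <<'E'
import numpy as np,cv2
from scipy.spatial.transform import Rotation as R
def load(n): return dict(np.load(n))
def Rm(c):
    a=c["attitude"]; return R.from_quat([a[1],a[2],a[3],a[0]]).as_matrix()
def ray(c,u,v,z):
    d=Rm(c)@np.array([(u-c["cx"])/c["fx"],-(v-c["cy"])/c["fy"],-1.]); o=c["xyz"]; return o+d*(z-o[2])/d[2]
def cloud(c):
    v,u=np.mgrid[:480,:640]; d=c["z_map"]
    p=np.stack([(u-c["cx"])/c["fx"]*d,-(v-c["cy"])/c["fy"]*d,-d],-1)
    return p@Rm(c).T+c["xyz"]
def proj(c,p):
    q=Rm(c).T@(np.array(p)-c["xyz"]); return c["cx"]+c["fx"]*q[0]/-q[2], c["cy"]-c["fy"]*q[1]/-q[2]
def rectxy(P):
    """min area rect of xy points: centre,len,width,yaw of long axis"""
    (cx,cy),(w,h),a=cv2.minAreaRect((P[:,:2]*1000).astype(np.float32))
    b=cv2.boxPoints(((cx,cy),(w,h),a)); e=[b[1]-b[0],b[2]-b[1]]; e=max(e,key=np.linalg.norm)
    return (cx,cy),sorted((w,h)),np.degrees(np.arctan2(e[1],e[0]))%180
E
python3 - <<'E'
from h import *
for n in("top","scene"):
    c=load(n+"0.npz"); im=c["image"]; P=cloud(c)
    hsv=cv2.cvtColor(im,cv2.COLOR_RGB2HSV)
    m=cv2.inRange(hsv,(5,120,60),(20,255,255))
    k,l,s,ce=cv2.connectedComponentsWithStats(m)
    for i in range(1,k):
        if s[i,4]>60:
            q=P[l==i]; print(n,ce[i].round(),s[i,4],np.median(q,0).round(3),rectxy(q), np.percentile(q[:,2],[2,50,98]).round(3))
c=load("top0.npz");im=c["image"];P=cloud(c)
# slat rays at z=.085
hsv=cv2.cvtColor(im,cv2.COLOR_RGB2HSV); m=cv2.inRange(hsv,(5,120,60),(20,255,255)); m[:,:330]=0;m[:,450:]=0; m[260:]=0
v,u=np.nonzero(m); q=np.array([ray(c,a,b,.085) for a,b in zip(u,v)]); print("slat ray",rectxy(q))
# heights of regions
for nm,(x0,y0,x1,y1) in dict(rest=(155,150,265,220),rack=(325,170,450,250),bowl=(430,265,520,350),drop=(105,290,160,335),blue=(455,130,540,195)).items():
    q=P[y0:y1,x0:x1].reshape(-1,3)
    for lo,hi in((.006,.02),(.02,.038),(.038,.055),(.055,.068),(.068,.08),(.08,.2)):
        w=q[(q[:,2]>lo)&(q[:,2]<hi)]
        if len(w)>15: print(nm,lo,hi,len(w),rectxy(w),w.mean(0).round(4))
big=np.hstack([cv2.resize(im[160:260,320:460],None,fx=4,fy=4),]); cv2.imwrite("pics/c1.png",big[:,:,::-1])
big=cv2.resize(im[140:225,150:270],None,fx=5,fy=5); cv2.imwrite("pics/c2.png",big[:,:,::-1])
E
```

```text
top [394. 230.] 539 [ 0.527 -0.199  0.085] ((504.275634765625, -148.4539031982422), [77.6505355834961, 297.946533203125], np.float32(114.392914)) [0.068 0.085 0.089]
top [ 11. 311.] 769 [0.351 0.633 0.102] ((357.1020202636719, 315.32147216796875), [80.6304702758789, 690.890625], np.float32(91.65736)) [0.098 0.102 0.115]
top [124. 316.] 85 [0.339 0.382 0.125] ((367.615234375, 179.81605529785156), [19.556732177734375, 424.3242492675781], np.float32(98.15535)) [0.109 0.125 0.146]
scene [303.  16.] 83 [-0.772  1.463  0.052] ((133.3507080078125, 362.292236328125), [27.44292640686035, 2935.43017578125], np.float32(129.41602)) [-0.05   0.052  0.144]
scene [413.  19.] 289 [0.198 0.982 0.312] ((474.98828125, 460.38397216796875), [80.69908905029297, 2724.57421875], np.float32(117.8573)) [0.288 0.312 0.379]
scene [274.  18.] 76 [-0.774  1.202  0.094] ((-772.8898315429688, 1206.8638916015625), [20.07419204711914, 61.57542419433594], np.float32(102.45491)) [0.048 0.094 0.161]
scene [251.  27.] 66 [-0.772  1.024  0.094] ((-773.2637939453125, 1022.9133911132812), [16.992399215698242, 49.74057006835
[... 3772 characters left out ...]
210998535156), [18.110965728759766, 48.164737701416016], np.float32(2.337331)) [0.3393 0.3657 0.0745]
drop 0.08 0.2 456 ((339.1398010253906, 385.7589416503906), [49.50932312011719, 50.72138595581055], np.float32(29.68361)) [0.3394 0.3812 0.0992]
blue 0.006 0.02 71 ((692.5960693359375, -455.8548583984375), [143.4446258544922, 193.0912322998047], np.float32(93.71817)) [ 0.6817 -0.4394  0.0075]
blue 0.02 0.038 89 ((693.342041015625, -450.01165771484375), [11.854575157165527, 200.72120666503906], np.float32(124.49344)) [ 0.6859 -0.4394  0.0356]
blue 0.038 0.055 355 ((693.6241455078125, -450.5735778808594), [11.929792404174805, 200.07301330566406], np.float32(124.50136)) [ 0.6932 -0.45    0.0406]
```

View pics/c1.png

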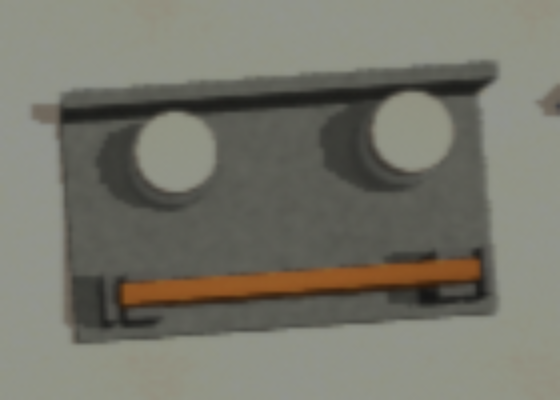

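View pics/c2.png

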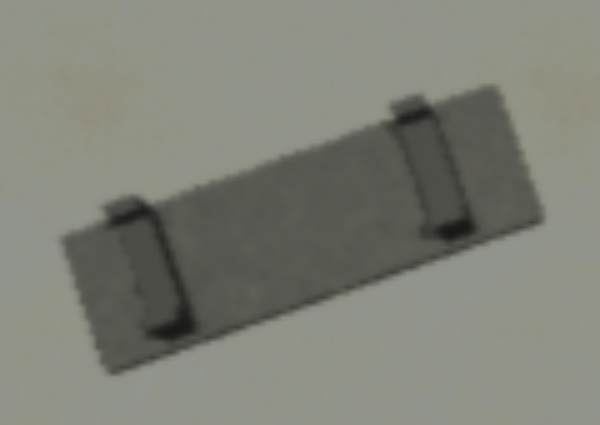

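Candidates: orange-brown slat in the rack (top 394,230), blue slat (top 497,162), wooden tube rack (11,311). The crop confirms that the orange wooden slat in the brackets is the one meant: 199 x 13 mm, top at 85 mm, centre (0.526,-0.198), rack yaw 4.3°. The rest is at (0.641,0.230), yaw about 20°.

Request:
{"fn": "carry_out", "kwargs": {
  "delta_pos": [
    [0.77,0.685,0],
    [0.77,0.685,0],
    [0.77,0.685,0],
    [0.77,0.685,0],
    [0.77,0.685,0],
    [0.77,0.685,0],
    [0.77,0.685,0],
    [0.77,0.685,0]
  ],
  "rot": [
    [0,0,0.705],
    [0,0,0.705],
    [0,0,0.705],
    [0,0,0.705],
    [0,0,0.705],
    [0,0,0.705],
    [0,0,0.705],
    [0,0,0.705]
  ],
  "gripper": [100,100,100,100,100,100,100,100]
}}

```text
t: 1.1
tcp_pos: [0.282, -0.4161, 0.2275]
eef_rot: [0.0, 0.931, 0.365, 0.0]
ft_force: [-0.2, -0.8, 0.7]
opening: 0.0571
```

Request:
{"fn": "carry_out", "kwargs": {
  "delta_pos": [
    [0.77,0.685,0],
    [0.77,0.685,0],
    [0.77,0.685,0],
    [0.77,0.685,0],
    [0.77,0.685,0],
    [0.77,0.685,0],
    [0.77,0.685,0],
    [0.77,0.685,0]
  ],
  "rot": [
    [0,0,0.705],
    [0,0,0.705],
    [0,0,0.705],
    [0,0,0.705],
    [0,0,0.705],
    [0,0,0.705],
    [0,0,0.705],
    [0,0,0.705]
  ],
  "gripper": [100,100,100,100,100,100,100,100]
}}

```text
t: 2.1
tcp_pos: [0.4049, -0.3063, 0.2275]
eef_rot: [0.0, 0.826, 0.564, 0.0]
ft_force: [-0.4, 0.3, 0.1]
opening: 0.0571
```

Request:
{"fn": "carry_out", "kwargs": {
  "delta_pos": [
    [0.77,0.685,0],
    [0.77,0.685,0],
    [0.77,0.685,0],
    [0.77,0.685,0],
    [0.77,0.685,0],
    [0.77,0.685,0],
    [0.77,0.685,0],
    [0.77,0.685,0]
  ],
  "rot": [
    [0,0,0.705],
    [0,0,0.705],
    [0,0,0.705],
    [0,0,0.705],
    [0,0,0.705],
    [0,0,0.705],
    [0,0,0.705],
    [0,0,0.705]
  ],
  "gripper": [100,100,100,100,100,100,100,100]
}}

```text
t: 3.1
tcp_pos: [0.5283, -0.1972, 0.2274]
eef_rot: [-0.0, 0.679, 0.734, -0.0]
ft_force: [0.2, -0.0, -0.3]
opening: 0.057
```

Request:
{"fn": "carry_out", "kwargs": {
  "delta_pos": [
    [0,0,0],
    [0,0,0]
  ],
  "rot": [
    [0,0,0],
    [0,0,0]
  ],
  "gripper": [100,100]
}}

```text
t: 3.35
tcp_pos: [0.5271, -0.1983, 0.2273]
eef_rot: [-0.0, 0.681, 0.732, -0.0]
ft_force: [-0.2, 0.2, -0.3]
opening: 0.0571
```

```bash
cat >> h.py <<'E'
def pose(o):
    q=o["eef_rot"]; M=R.from_quat([q[1],q[2],q[3],q[0]]).as_matrix()
    print("t",round(o["t"],2),"tcp",(o["tcp_pos"]*1000).round(1),"jawyaw",np.degrees(np.arctan2(M[1,1],M[0,1])).round(2),"z",M[:,2].round(4),"F",o["ft_force"].round(1),"T",o["wrist_torque"].round(2),"open",round(o["opening"]*1000,1),"q",o["joint_pos"].round(2))
E
python3 - <<'E'
from plant import arm
from h import *
pose(arm.observe())
c=arm.capture("scene"); np.savez("scene1.npz",**c); cv2.imwrite("pics/s1.png",cv2.resize(c["image"][150:370,180:460],None,fx=2.5,fy=2.5)[:,:,::-1])
P=cloud(c); hsv=cv2.cvtColor(c["image"],cv2.COLOR_RGB2HSV); m=cv2.inRange(hsv,(5,120,60),(20,255,255)); m[:230]=0;m[340:]=0
# independent check on slat ends in the scene view: top-edge pixels
k,l,s,ce=cv2.connectedComponentsWithStats(m); i=1+np.argmax(s[1:,4]); v,u=np.nonzero(l==i)
q=P[v,u]; q=q[(q[:,2]>.05)&(q[:,2]<.1)]; print(len(q),rectxy(q[q[:,2]>.08]))
E
```

```text
t 3.35 tcp [ 527.1 -198.3  227.3] jawyaw 4.19 z [-4.e-04  0.e+00 -1.e+00] F [-0.2  0.2 -0.3] T [-0.04 -0.06  0.01] open 57.1 q [-0.42  0.33  1.48 -0.    1.33 -0.5 ]
401 ((530.6514282226562, -202.222900390625), [14.070683479309082, 198.6004180908203], np.float32(93.40943))
```

Request:
{"fn": "carry_out", "kwargs": {
  "delta_pos": [
    [0.04,-0.06,-1],
    [0,0,-1],
    [0,0,-1],
    [0,0,-1],
    [0,0,-1],
    [0,0,-1],
    [0,0,-1],
    [0,0,-0.9]
  ],
  "rot": [
    [0,0,0],
    [0,0,0],
    [0,0,0],
    [0,0,0],
    [0,0,0],
    [0,0,0],
    [0,0,0],
    [0,0,0]
  ],
  "gripper": [100,100,100,100,100,100,100,100]
}}

```text
t: 4.4
tcp_pos: [0.5278, -0.1998, 0.0688]
eef_rot: [0.0, 0.681, 0.732, -0.0]
ft_force: [0.6, -0.1, 0.1]
opening: 0.057
```

Request:
{"fn": "carry_out", "kwargs": {
  "delta_pos": [
    [0,0,0],
    [0,0,0],
    [0,0,0],
    [0,0,0],
    [0,0,0]
  ],
  "rot": [
    [0,0,0],
    [0,0,0],
    [0,0,0],
    [0,0,0],
    [0,0,0]
  ],
  "gripper": [150,180,200,210,215]
}}

```text
t: 5.03
tcp_pos: [0.5282, -0.1993, 0.0697]
eef_rot: [0.0, 0.681, 0.733, 0.0]
ft_force: [-0.7, -0.3, 0.1]
opening: 0.0151
```

```bash
python3 - <<'E'
from plant import arm
from h import *
pose(arm.observe())
c=arm.capture("scene"); cv2.imwrite("pics/s2.png",cv2.resize(c["image"][180:360,220:400],None,fx=3.3,fy=3.3)[:,:,::-1])
E
```

```text
t 5.03 tcp [ 528.2 -199.3   69.7] jawyaw 4.22 z [ 4.e-04 -1.e-04 -1.e+00] F [-0.7 -0.3  0.1] T [-0.   -0.04 -0.03] open 15.1 q [-0.43  0.51  1.62  0.    1.01 -0.5 ]
```

View pics/s2.png

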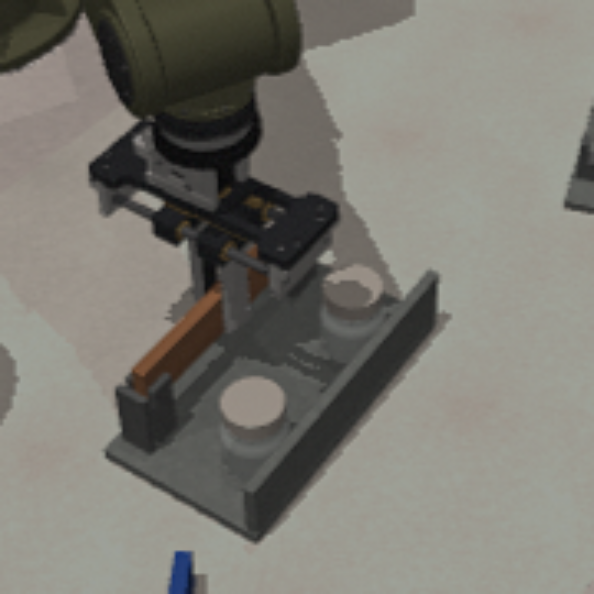

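The fingers straddle the slat at mid-length, near (225,310) in the crop. Next: close fully.

Request:
{"fn": "carry_out", "kwargs": {
  "delta_pos": [
    [0,0,0],
    [0,0,0],
    [0,0,0],
    [0,0,0]
  ],
  "rot": [
    [0,0,0],
    [0,0,0],
    [0,0,0],
    [0,0,0]
  ],
  "gripper": [222,228,240,255]
}}

```text
t: 5.58
tcp_pos: [0.5282, -0.1993, 0.0696]
eef_rot: [0.0, 0.681, 0.733, 0.0]
ft_force: [0.8, -0.2, 1.2]
opening: 0.012
```

```bash
python3 - <<'E'
from plant import arm
from h import *
pose(arm.observe())
E
```

```text
t 5.58 tcp [ 528.2 -199.3   69.6] jawyaw 4.22 z [ 3.e-04 -1.e-04 -1.e+00] F [ 0.8 -0.2  1.2] T [ 0.06 -0.35 -0.08] open 12.0 q [-0.43  0.51  1.62  0.    1.01 -0.5 ]
```

Request:
{"fn": "carry_out", "kwargs": {
  "delta_pos": [
    [0,0,0.15],
    [0,0,0.25],
    [0,0,0.3],
    [0,0,0.3],
    [0,0,0.4],
    [0,0,0.5],
    [0,0,0.5],
    [0,0,0.6]
  ],
  "rot": [
    [0,0,0],
    [0,0,0],
    [0,0,0],
    [0,0,0],
    [0,0,0],
    [0,0,0],
    [0,0,0],
    [0,0,0]
  ],
  "gripper": [255,255,255,255,255,255,255,255]
}}

```text
t: 6.58
tcp_pos: [0.5281, -0.1993, 0.1302]
eef_rot: [-0.0, 0.681, 0.733, -0.0]
ft_force: [-0.2, -0.3, -2.0]
opening: 0.0119
```

```bash
python3 - <<'E'
from plant import arm
from h import *
pose(arm.observe())
c=arm.capture("scene"); np.savez("scene3.npz",**c);cv2.imwrite("pics/s3.png",cv2.resize(c["image"][180:360,220:400],None,fx=3.3,fy=3.3)[:,:,::-1])
E
```

```text
t 6.58 tcp [ 528.1 -199.3  130.2] jawyaw 4.22 z [-0.  0. -1.] F [-0.2 -0.3 -2. ] T [-0.04 -0.11  0.01] open 11.9 q [-0.43  0.43  1.58 -0.    1.13 -0.5 ]
```

View pics/s3.png

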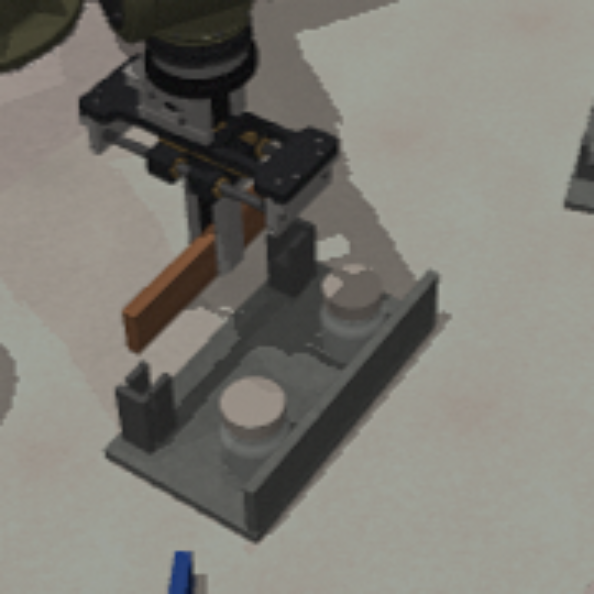

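Request:
{"fn": "carry_out", "kwargs": {
  "delta_pos": [
    [0,0,0.8],
    [0,0.3,0.8],
    [-0.3,0.9,0.4],
    [-0.3,0.9,0],
    [-0.3,0.9,0],
    [-0.3,0.9,0],
    [-0.3,0.9,0],
    [-0.3,0.9,0]
  ],
  "rot": [
    [0,0,0],
    [0,0,0],
    [0,0,0],
    [0,0,0],
    [0,0,0],
    [0,0,0],
    [0,0,0],
    [0,0,0]
  ],
  "gripper": [255,255,255,255,255,255,255,255]
}}

```text
t: 7.62
tcp_pos: [0.4916, -0.0841, 0.1694]
eef_rot: [-0.0, 0.681, 0.733, -0.0]
ft_force: [0.2, -0.1, -1.1]
opening: 0.0121
```

Request:
{"fn": "carry_out", "kwargs": {
  "delta_pos": [
    [-0.3,0.9,0],
    [-0.3,0.9,0],
    [-0.3,0.9,0],
    [-0.3,0.9,0],
    [-0.3,0.9,0],
    [-0.3,0.9,-0.4],
    [-0.3,0.9,-0.8],
    [0,0.9,-0.8]
  ],
  "rot": [
    [0,0,0],
    [0,0,0],
    [0,0,0],
    [0,0,0],
    [0,0,0],
    [0,0,0],
    [0,0,0],
    [0,0,0]
  ],
  "gripper": [255,255,255,255,255,255,255,255]
}}

```text
t: 8.62
tcp_pos: [0.4496, 0.0599, 0.1291]
eef_rot: [0.0, 0.681, 0.733, 0.0]
ft_force: [0.6, -0.1, -2.3]
opening: 0.0118
```

Request:
{"fn": "carry_out", "kwargs": {
  "delta_pos": [
    [0,0.3,-1],
    [0,0,-0.8],
    [0,0,-0.8],
    [0,0,-0.8],
    [0,0,-0.6],
    [0,0,-0.4],
    [0,0,0],
    [0,0,0]
  ],
  "rot": [
    [0,0,0],
    [0,0,0],
    [0,0,0],
    [0,0,0],
    [0,0,0],
    [0,0,0],
    [0,0,0],
    [0,0,0]
  ],
  "gripper": [255,255,255,255,255,255,255,255]
}}

```text
t: 9.62
tcp_pos: [0.4503, 0.0647, 0.0418]
eef_rot: [0.0, 0.681, 0.733, 0.0]
ft_force: [-0.3, 0.1, -1.0]
opening: 0.012
```

```bash
python3 - <<'E'
from plant import arm
from h import *
pose(arm.observe())
c=arm.capture("scene"); np.savez("scene4.npz",**c);cv2.imwrite("pics/s4.png",c["image"][:,:,::-1])
E
```

```text
t 9.62 tcp [450.3  64.7  41.8] jawyaw 4.21 z [ 7.e-04  0.e+00 -1.e+00] F [-0.3  0.1 -1. ] T [-0.01 -0.12 -0.03] open 12.0 q [ 0.06  0.35  1.95  0.    0.84 -0.01]
```

View pics/s4.png

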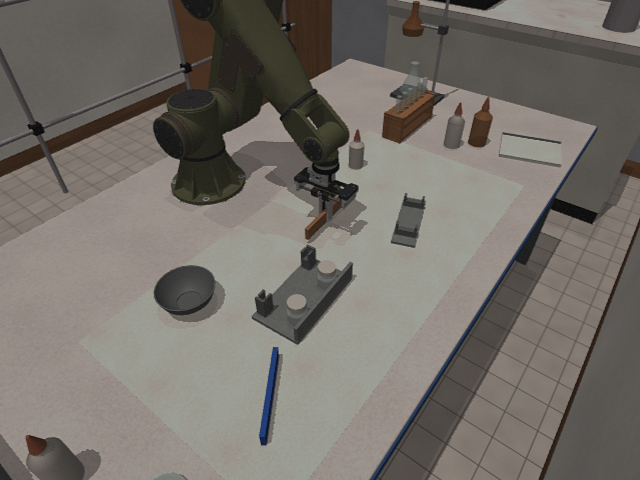

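The slat is held level over clear bench at (320,222). I'll lower to contact.

Request:
{"fn": "carry_out", "kwargs": {
  "delta_pos": [
    [0,0,-0.3],
    [0,0,-0.25],
    [0,0,-0.15],
    [0,0,-0.08],
    [0,0,-0.05],
    [0,0,0]
  ],
  "rot": [
    [0,0,0],
    [0,0,0],
    [0,0,0],
    [0,0,0],
    [0,0,0],
    [0,0,0]
  ],
  "gripper": [255,255,255,255,255,255]
}}

```text
t: 10.42
tcp_pos: [0.4501, 0.0647, 0.0249]
eef_rot: [0.0, 0.681, 0.733, 0.0]
ft_force: [-0.6, -0.2, -0.8]
opening: 0.0121
```

Request:
{"fn": "carry_out", "kwargs": {
  "delta_pos": [
    [0,0,-0.04],
    [0,0,0]
  ],
  "rot": [
    [0,0,0],
    [0,0,0]
  ],
  "gripper": [255,255]
}}

```text
t: 10.68
tcp_pos: [0.4502, 0.0647, 0.0245]
eef_rot: [0.0, 0.681, 0.733, 0.0]
ft_force: [-3.0, -0.3, 7.6]
opening: 0.012
```

Contact. Release, then raise the fingertips to about 28 mm.

Request:
{"fn": "carry_out", "kwargs": {
  "delta_pos": [
    [0,0,0],
    [0,0,0],
    [0,0,0],
    [0,0,0],
    [0,0,0],
    [0,0,0],
    [0,0,0]
  ],
  "rot": [
    [0,0,0],
    [0,0,0],
    [0,0,0],
    [0,0,0],
    [0,0,0],
    [0,0,0],
    [0,0,0]
  ],
  "gripper": [215,200,160,100,50,0,0]
}}

```text
t: 11.55
tcp_pos: [0.4501, 0.0647, 0.024]
eef_rot: [-0.0, 0.681, 0.733, -0.0]
ft_force: [-0.6, 0.7, -0.8]
opening: 0.0665
```

Request:
{"fn": "carry_out", "kwargs": {
  "delta_pos": [
    [0,0,0.3],
    [0,0,0.5],
    [0,0,0.5],
    [0,0,0]
  ],
  "rot": [
    [0,0,0],
    [0,0,0],
    [0,0,0],
    [0,0,0]
  ],
  "gripper": [0,0,0,0]
}}

```text
t: 12.05
tcp_pos: [0.4506, 0.0647, 0.0511]
eef_rot: [0.001, 0.681, 0.733, 0.001]
ft_force: [-0.2, 0.1, 0.1]
opening: 0.0938
```

```bash
python3 - <<'E'
from plant import arm
from h import *
pose(arm.observe())
c=arm.capture("scene"); np.savez("scene5.npz",**c);cv2.imwrite("pics/s5.png",cv2.resize(c["image"][150:290,260:450],None,fx=4,fy=4)[:,:,::-1])
E
```

```text
t 12.05 tcp [450.6  64.7  51.1] jawyaw 4.21 z [ 1.9e-03  1.0e-04 -1.0e+00] F [-0.2  0.1  0.1] T [-0.03 -0.1   0.02] open 93.8 q [ 0.06  0.34  1.94  0.    0.86 -0.01]
```

View pics/s5.png

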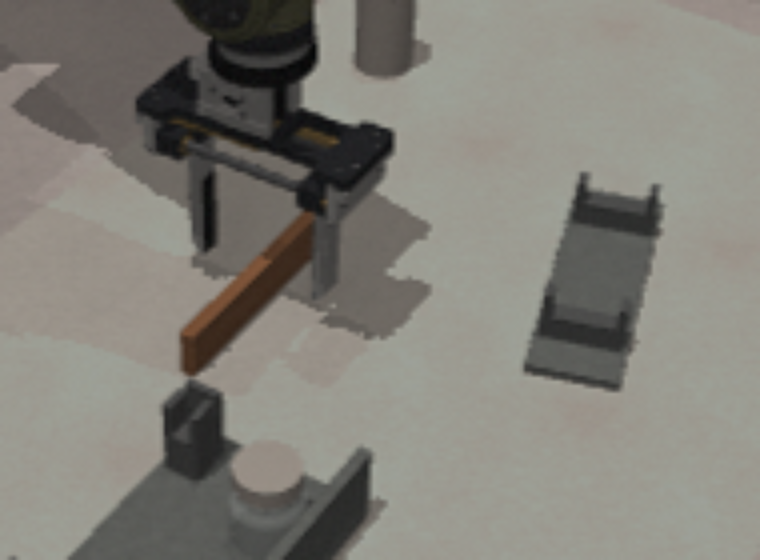

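Request:
{"fn": "carry_out", "kwargs": {
  "delta_pos": [
    [0.6,0.04,0],
    [0.6,0.04,0],
    [0.5,0.04,0],
    [0.3,0.02,0],
    [0.2,0.02,0],
    [0.2,0.02,0],
    [0.2,0.02,0],
    [0.2,0.02,0]
  ],
  "rot": [
    [0,0,0],
    [0,0,0],
    [0,0,0],
    [0,0,0],
    [0,0,0],
    [0,0,0],
    [0,0,0],
    [0,0,0]
  ],
  "gripper": [0,0,0,0,0,0,0,0]
}}

```text
t: 13.1
tcp_pos: [0.5063, 0.0691, 0.0501]
eef_rot: [0.0, 0.681, 0.733, 0.0]
ft_force: [-0.8, 0.2, 0.5]
opening: 0.0939
```

```bash
python3 - <<'E'
from plant import arm
from h import *
pose(arm.observe())
c=arm.capture("scene"); np.savez("scene5.npz",**c);cv2.imwrite("pics/s6.png",cv2.resize(c["image"][150:290,260:450],None,fx=4,fy=4)[:,:,::-1])
E
```

```text
t 13.1 tcp [506.3  69.1  50.1] jawyaw 4.22 z [ 0.  0. -1.] F [-0.8  0.2  0.5] T [ 0.01 -0.07 -0.03] open 93.9 q [ 0.06  0.44  1.79  0.    0.91 -0.01]
```

View pics/s6.png

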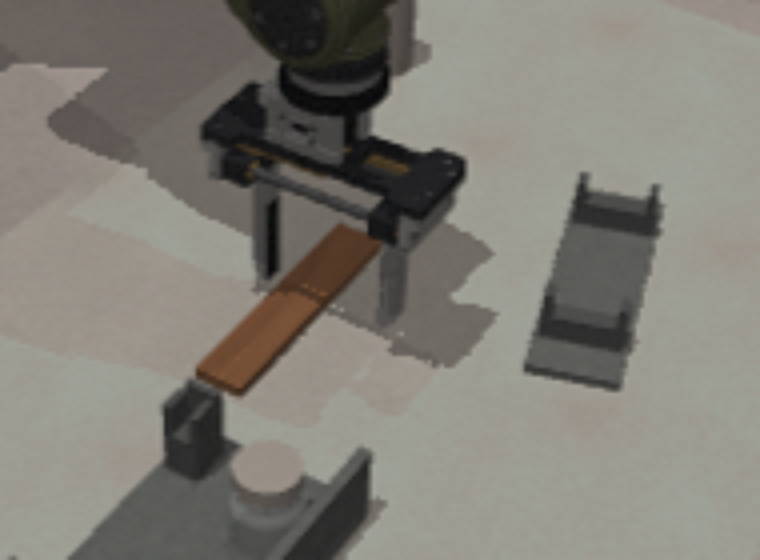

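It lies on its broad face. Back off upward, then measure it (it may sit near the rack bracket).

Request:
{"fn": "carry_out", "kwargs": {
  "delta_pos": [
    [-0.3,0,0.3],
    [-0.2,0,0.8],
    [0,0,1],
    [0,0,1],
    [0,0,1],
    [0,0,0]
  ],
  "rot": [
    [0,0,0],
    [0,0,0],
    [0,0,0],
    [0,0,0],
    [0,0,0],
    [0,0,0]
  ],
  "gripper": [0,0,0,0,0,0]
}}

```text
t: 13.9
tcp_pos: [0.4966, 0.0692, 0.1341]
eef_rot: [0.001, 0.681, 0.733, 0.001]
ft_force: [-0.3, -0.3, -0.8]
opening: 0.0939
```

```bash
cat > ms.py <<'E'
from plant import arm
from h import *
import sys
tag=sys.argv[1]; zt=float(sys.argv[2]); 
o=arm.observe(); pose(o)
for n in("scene","top"):
    c=arm.capture(n); cv2.imwrite(f"pics/{n}_{tag}.png",c["image"][:,:,::-1]); np.savez(f"{n}_{tag}.npz",**c)
    P=cloud(c); hsv=cv2.cvtColor(c["image"],cv2.COLOR_RGB2HSV); m=cv2.inRange(hsv,(5,110,30),(20,255,255))
    ok=(P[:,:,0]>.3)&(P[:,:,0]<.8)&(P[:,:,1]>-.35)&(P[:,:,1]<.36)&(P[:,:,2]<.2)&(P[:,:,2]>0.004); m[~ok]=0
    k,l,s,ce=cv2.connectedComponentsWithStats(m)
    for i in range(1,k):
        if s[i,4]<40: continue
        q=P[l==i]; v,u=np.nonzero(l==i); r=np.array([ray(c,a,b,zt) for a,b in zip(u,v)])
        A=np.c_[q[:,:2]-q[:,:2].mean(0),np.ones(len(q))]
        top=q[np.abs(q[:,2]-zt)<.006]
        print(n,s[i,4],ce[i].round(),"z pct",np.percentile(q[:,2],[5,50,95]).round(4))
        print("   ray",rectxy(r)); 
        if len(top)>20:
            A=np.c_[top[:,:2]-top[:,:2].mean(0),np.ones(len(top))]; print("   depth-top",len(top),rectxy(top),"slope",np.linalg.lstsq(A,top[:,2],rcond=None)[0].round(4))
E
python3 ms.py 7 0.012
```

```text
t 13.9 tcp [496.6  69.2 134.1] jawyaw 4.22 z [ 3.6e-03  2.0e-04 -1.0e+00] F [-0.3 -0.3 -0.8] T [-0.   -0.08 -0.01] open 93.9 q [ 0.07  0.29  1.76 -0.    1.08 -0.01]
scene 620 [332. 227.] z pct [0.0073 0.0109 0.0144]
   ray ((480.85955810546875, 60.85994338989258), [41.66157531738281, 203.6048583984375], np.float32(94.46765))
   depth-top 606 ((478.97357177734375, 63.95659637451172), [43.194419860839844, 204.91111755371094], np.float32(94.341415)) slope [-0.0019  0.0026  0.011 ]
top 422 [307. 253.] z pct [0.0087 0.0124 0.016 ]
   ray ((479.443115234375, -1.0888786315917969), [39.34860610961914, 60.73642349243164], np.float32(94.117004))
   depth-top 413 ((479.4251708984375, -1.1174392700195312), [39.34038162231445, 60.65995788574219], np.float32(94.017586)) slope [-0.0024 -0.0079  0.0123]
top 89 [243. 259.] z pct [0.0083 0.0125 0.016 ]
   ray ((466.8160705566406, 142.7017822265625), [16.492115020751953, 40.1551628112793], np.float32(90.016815))
   depth-top 87 ((466.9454040527344, 143.04550170898438), [16.784076690673828, 40.460880279541016], np.float32(90.90808)) slope [-0.0531  0.0489  0.0123]
```

```bash
python3 -c "
import cv2;a=cv2.imread('pics/top_7.png');cv2.imwrite('pics/t7.png',cv2.resize(a[120:360,100:460],None,fx=2.2,fy=2.2))"
```

```text
(no output)
```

View pics/t7.png

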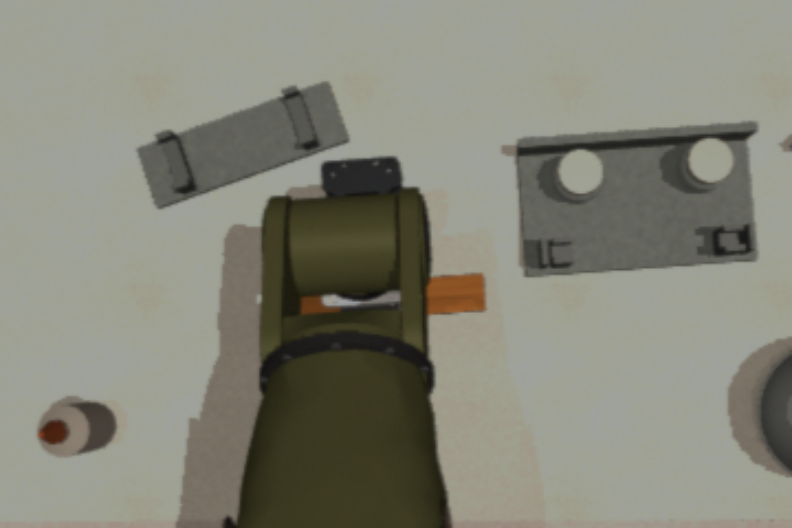

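View pics/scene_7.png

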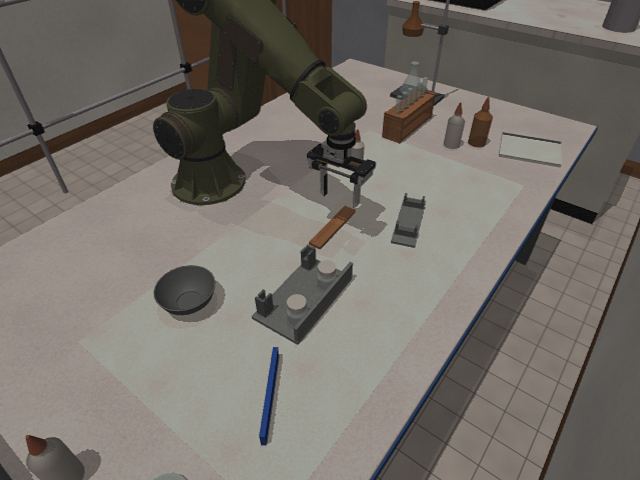

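Slat flat, top at 12 mm, centre ≈ (0.477, 0.066), yaw 94.2°; the jars, dropper and bowl are untouched. Pick it up across its width.

Request:
{"fn": "carry_out", "kwargs": {
  "delta_pos": [
    [-0.5,-0.1,-0.5],
    [-0.48,-0.06,-0.8],
    [0,0,-1],
    [0,0,-1],
    [0,0,-1],
    [0,0,-0.8],
    [0,0,-0.37],
    [0,0,0]
  ],
  "rot": [
    [0,0,0],
    [0,0,0],
    [0,0,0],
    [0,0,0],
    [0,0,0],
    [0,0,0],
    [0,0,0],
    [0,0,0]
  ],
  "gripper": [0,0,0,0,0,0,0,0]
}}

```text
t: 15.0
tcp_pos: [0.4763, 0.0659, 0.0226]
eef_rot: [-0.0, 0.681, 0.733, -0.0]
ft_force: [-0.4, 0.3, -0.4]
opening: 0.094
```

Request:
{"fn": "carry_out", "kwargs": {
  "delta_pos": [
    [0,0,0],
    [0,0,0],
    [0,0,0],
    [0,0,0],
    [0,0,0]
  ],
  "rot": [
    [0,0,0],
    [0,0,0],
    [0,0,0],
    [0,0,0],
    [0,0,0]
  ],
  "gripper": [80,110,125,132,138]
}}

```text
t: 15.62
tcp_pos: [0.4765, 0.0659, 0.0226]
eef_rot: [0.0, 0.681, 0.733, -0.0]
ft_force: [0.8, -0.1, 0.2]
opening: 0.0475
```

Request:
{"fn": "carry_out", "kwargs": {
  "delta_pos": [
    [0,0,0],
    [0,0,0],
    [0,0,0],
    [0,0,0]
  ],
  "rot": [
    [0,0,0],
    [0,0,0],
    [0,0,0],
    [0,0,0]
  ],
  "gripper": [144,150,170,200]
}}

```text
t: 16.12
tcp_pos: [0.4765, 0.0659, 0.0226]
eef_rot: [0.0, 0.681, 0.733, 0.0]
ft_force: [0.5, -1.1, -0.8]
opening: 0.0395
```

Request:
{"fn": "carry_out", "kwargs": {
  "delta_pos": [
    [0,0,0.2],
    [0,0,0.3],
    [0,0,0.5],
    [0,0,0.5],
    [0,0,0.8],
    [0,0,0.8],
    [0,0,0.9],
    [0,0,0.5]
  ],
  "rot": [
    [0,0,0],
    [0,0,0],
    [0,0,0],
    [0,0,0],
    [0,0,0],
    [0,0,0],
    [0,0,0],
    [0,0,0]
  ],
  "gripper": [200,200,200,200,200,200,200,200]
}}

```text
t: 17.12
tcp_pos: [0.4768, 0.0659, 0.1141]
eef_rot: [0.001, 0.681, 0.733, 0.001]
ft_force: [0.5, 0.7, -1.0]
opening: 0.0394
```

```bash
python3 ms.py 8 0.1; python3 -c "
import cv2;a=cv2.imread('pics/scene_8.png');cv2.imwrite('pics/s8.png',cv2.resize(a[130:290,260:450],None,fx=3.7,fy=3.7))"
```

```text
t 17.12 tcp [476.8  65.9 114.1] jawyaw 4.22 z [ 1.5e-03  1.0e-04 -1.0e+00] F [ 0.5  0.7 -1. ] T [-0.08 -0.09 -0.05] open 39.4 q [ 0.06  0.28  1.83 -0.    1.03 -0.01]
scene 61 [347. 191.] z pct [0.0986 0.1024 0.1054]
   ray ((484.9504089355469, 132.4365997314453), [20.06917953491211, 69.070068359375], np.float32(120.99063))
   depth-top 59 ((484.7540283203125, 133.00762939453125), [19.929874420166016, 66.96735382080078], np.float32(121.20093)) slope [0.0005 0.0147 0.1022]
scene 428 [325. 209.] z pct [0.0984 0.1027 0.1051]
   ray ((480.23724365234375, 39.289878845214844), [40.76858901977539, 157.68692016601562], np.float32(95.49244))
   depth-top 422 ((481.2388000488281, 38.49813461303711), [41.01225662231445, 149.86685180664062], np.float32(95.790375)) slope [-0.0116  0.0088  0.1024]
top 387 [309. 250.] z pct [0.1012 0.1044 0.1076]
   ray ((481.10302734375, -8.349178314208984), [39.40341567993164, 48.01912307739258], np.float32(90.1852))
   depth-top 310 ((480.6781005859375, -7.282915115356445), [38.778472900390625, 48.373985290527344], np.float32(94.39526)) slope [ 0.0061 -0.0056  0.1038]
```

View pics/s8.png

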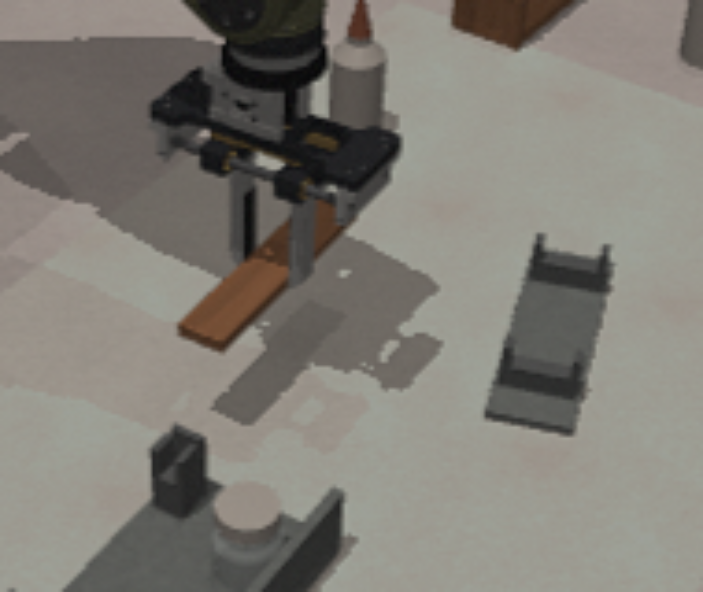

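```bash
python3 - <<'E'
from h import *
for f in("top0","scene0","scene_8"):
    c=load(f+".npz");P=cloud(c)
    ok=(P[...,0]>.54)&(P[...,0]<.75)&(P[...,1]>.08)&(P[...,1]<.36)
    for lo,hi in((.006,.016),(.026,.034),(.0445,.052),(.042,.055)):
        m=ok&(P[...,2]>lo)&(P[...,2]<hi); w=P[m]
        print(f,lo,m.sum(),rectxy(w))
        if lo==.0445 :
            k,l,s,ce=cv2.connectedComponentsWithStats(m.astype(np.uint8))
            print([ (P[l==i].mean(0)*1000).round(1).tolist()+[int(s[i,4])] for i in range(1,k) if s[i,4]>3])
E
```

```text
top0 0.006 2315 ((645.7386474609375, 219.06910705566406), [208.00146484375, 277.9544677734375], np.float32(90.04031))
top0 0.026 269 ((640.1939086914062, 228.84469604492188), [59.011898040771484, 156.59156799316406], np.float32(109.552704))
top0 0.0445 87 ((642.085205078125, 229.1947021484375), [62.972164154052734, 155.0750274658203], np.float32(109.77479))
[[691.5, 172.5, 47.6, 23], [643.8, 303.7, 48.3, 24], [639.7, 153.9, 48.0, 18], [592.1, 285.8, 48.4, 22]]
top0 0.042 104 ((641.8546752929688, 229.83592224121094), [62.972164154052734, 156.43785095214844], np.float32(109.77479))
scene0 0.006 740 ((677.5881958007812, 237.84310913085938), [135.987548828125, 220.5605926513672], np.float32(109.87813))
scene0 0.026 158 ((646.3329467773438, 227.23687744140625), [61.797325134277344, 163.29360961914062], np.float32(109.79986))
scene0 0.0445 39 ((646.0030517578125, 226.48007202148438), [61.774940490722656, 157.0823211669922], np.float32(109.97059))
[[596.9, 283.9, 46.9, 8], [648.2, 302.5, 46.5, 9], [644.6, 150.3, 47.2, 11], [696.3, 169.0, 47.9, 11]]
scene0 0.042 45 ((645.1414184570312, 228.85133361816406), [61.774940490722656, 162.1282501220703], np.float32(109.97055))
scene_8 0.006 771 ((631.2467041015625, 219.7982635498047), [159.22193908691406, 238.93698120117188], np.float32(93.47362))
scene_8 0.026 160 ((646.16455078125, 228.163330078125), [61.121158599853516, 162.9296875], np.float32(109.468544))
scene_8 0.0445 37 ((645.5202026367188, 229.16355895996094), [61.6223258972168, 159.4853057861328], np.float32(109.68448))
[[596.8, 283.0, 46.8, 9], [649.3, 300.5, 47.8, 10], [643.8, 152.1, 47.8, 9], [695.8, 171.0, 47.6, 9]]
scene_8 0.042 46 ((645.5202026367188, 229.16355895996094), [61.6223258972168, 159.4853057861328], np.float32(109.68448))
```

Request:
{"fn": "carry_out", "kwargs": {
  "delta_pos": [
    [0.4,0.4,0],
    [0.745,0.73,0],
    [0.8,0.775,0],
    [0.8,0.775,0],
    [0.8,0.775,0],
    [0.8,0.775,0],
    [0.8,0.775,0],
    [0.8,0.775,0]
  ],
  "rot": [
    [0,0,0.1],
    [0,0,0.32],
    [0,0,0.3],
    [0,0,0.3],
    [0,0,0.3],
    [0,0,0.3],
    [0,0,0.3],
    [0,0,0.3]
  ],
  "gripper": [200,200,200,200,200,200,200,200]
}}

```text
t: 18.23
tcp_pos: [0.5958, 0.1826, 0.1115]
eef_rot: [-0.0, 0.612, 0.791, -0.001]
ft_force: [-0.2, 1.0, -0.2]
opening: 0.0395
```

Request:
{"fn": "carry_out", "kwargs": {
  "delta_pos": [
    [0.8,0.775,0],
    [0.8,0.775,0],
    [0.6,0.575,0],
    [0.2,0.2,0],
    [0,0,0],
    [0,0,0]
  ],
  "rot": [
    [0,0,0.3],
    [0,0,0.3],
    [0,0,0.3],
    [0,0,0.3],
    [0,0,0],
    [0,0,0]
  ],
  "gripper": [200,200,200,200,200,200]
}}

```text
t: 18.98
tcp_pos: [0.6431, 0.2277, 0.1125]
eef_rot: [-0.0, 0.575, 0.818, -0.0]
ft_force: [0.0, -1.0, -0.3]
opening: 0.0398
```

```bash
python3 ms.py 9 0.104; python3 -c "
import cv2;a=cv2.imread('pics/scene_9.png');cv2.imwrite('pics/s9.png',cv2.resize(a[120:270,310:490],None,fx=3.9,fy=3.9))
a=cv2.imread('pics/top_9.png');cv2.imwrite('pics/t9.png',cv2.resize(a[100:260,130:330],None,fx=3.7,fy=3.7))"
```

```text
t 18.98 tcp [643.1 227.7 112.5] jawyaw 19.86 z [-4.e-04 -2.e-04 -1.e+00] F [ 0.  -1.  -0.3] T [ 0.01 -0.09 -0.03] open 39.8 q [ 0.29  0.7   1.21 -0.    1.24 -0.06]
scene 576 [411. 199.] z pct [0.0974 0.101  0.1037]
   ray ((647.5894165039062, 216.51974487304688), [40.02381134033203, 208.8043975830078], np.float32(110.67792))
   depth-top 536 ((644.7907104492188, 224.92994689941406), [39.610084533691406, 204.77708435058594], np.float32(109.99425)) slope [ 0.0004 -0.0017  0.1012]
top 650 [228. 169.] z pct [0.0982 0.1022 0.1059]
   ray ((659.1373901367188, 172.61895751953125), [40.97441101074219, 81.64208221435547], np.float32(109.785995))
   depth-top 618 ((660.2352294921875, 172.21217346191406), [40.6356315612793, 79.88894653320312], np.float32(109.67061)) slope [0.0015 0.0012 0.1023]
```

View pics/s9.png

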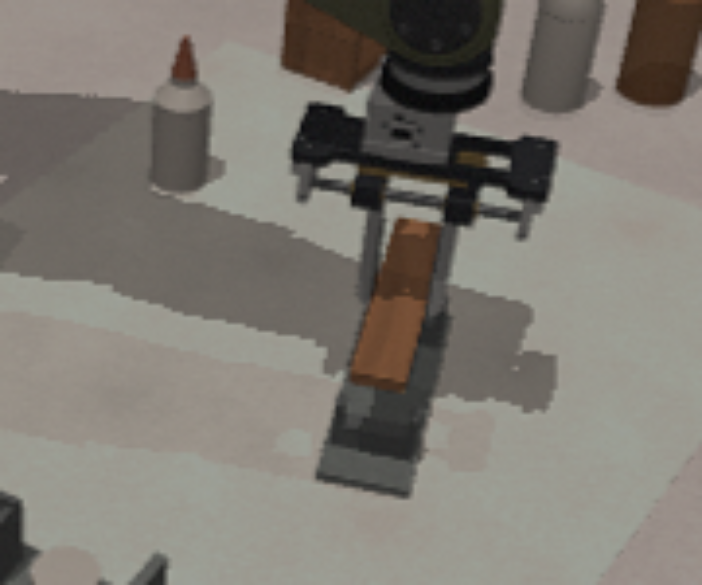

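View pics/t9.png

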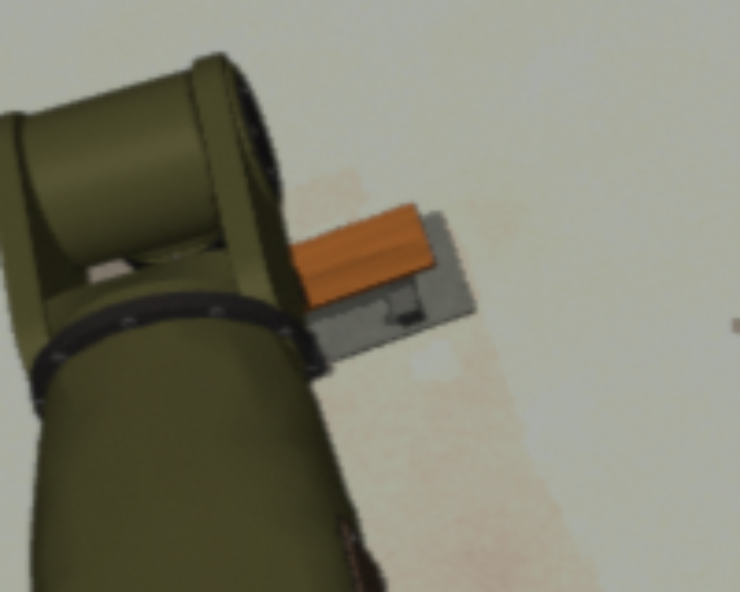

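Within each camera the slat is ~1.5 mm short of the rest's centre; shift a touch and lower.

Request:
{"fn": "carry_out", "kwargs": {
  "delta_pos": [
    [0.05,0.05,-0.3],
    [0,0,-0.6],
    [0,0,-0.6],
    [0,0,-0.4],
    [0,0,0]
  ],
  "rot": [
    [0,0,0],
    [0,0,0],
    [0,0,0],
    [0,0,0],
    [0,0,0]
  ],
  "gripper": [200,200,200,200,200]
}}

```text
t: 19.7
tcp_pos: [0.6441, 0.2289, 0.0737]
eef_rot: [-0.0, 0.574, 0.819, -0.001]
ft_force: [0.0, -0.3, -1.4]
opening: 0.0396
```

```bash
python3 ms.py 10 0.064; python3 -c "
import cv2;a=cv2.imread('pics/scene_10.png');a=cv2.resize(a[150:260,340:470],None,fx=5.2,fy=5.2,interpolation=cv2.INTER_CUBIC);cv2.imwrite('pics/s10.png',a)"
```

```text
t 19.7 tcp [644.1 228.9  73.7] jawyaw 19.89 z [-1.4e-03 -4.0e-04 -1.0e+00] F [ 0.  -0.3 -1.4] T [-0.02 -0.1   0.06] open 39.6 q [ 0.29  0.74  1.23  0.    1.17 -0.06]
scene 572 [410. 209.] z pct [0.0585 0.0621 0.065 ]
   ray ((647.6505126953125, 219.52847290039062), [39.763763427734375, 208.2755584716797], np.float32(110.91453))
   depth-top 550 ((646.381591796875, 225.15090942382812), [39.20112609863281, 201.75613403320312], np.float32(109.84808)) slope [0.0089 0.005  0.0622]
top 618 [230. 172.] z pct [0.0594 0.0641 0.0678]
   ray ((661.2919921875, 173.91683959960938), [41.772552490234375, 81.27040100097656], np.float32(109.77544))
   depth-top 590 ((661.9998779296875, 173.73707580566406), [40.63595962524414, 80.73007202148438], np.float32(110.73508)) slope [-0.002  -0.0036  0.064 ]
```

View pics/s10.png

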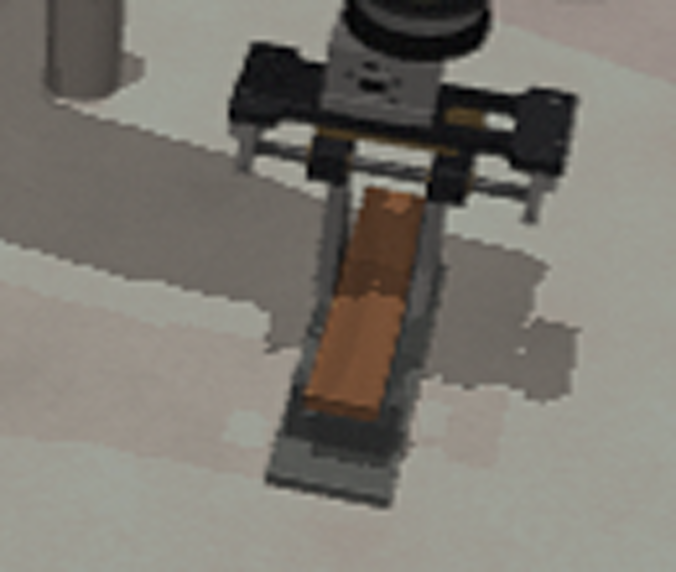

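Request:
{"fn": "carry_out", "kwargs": {
  "delta_pos": [
    [0,0,-0.2],
    [0,0,-0.25],
    [0,0,-0.25],
    [0,0,-0.15],
    [0,0,-0.1],
    [0,0,-0.05],
    [0,0,0]
  ],
  "rot": [
    [0,0,0],
    [0,0,0],
    [0,0,0],
    [0,0,0],
    [0,0,0],
    [0,0,0],
    [0,0,0]
  ],
  "gripper": [200,200,200,200,200,200,200]
}}

```text
t: 20.68
tcp_pos: [0.6444, 0.229, 0.0547]
eef_rot: [0.0, 0.574, 0.819, 0.0]
ft_force: [0.3, -0.5, -0.4]
opening: 0.0397
```

Request:
{"fn": "carry_out", "kwargs": {
  "delta_pos": [
    [0,0,-0.04],
    [0,0,0]
  ],
  "rot": [
    [0,0,0],
    [0,0,0]
  ],
  "gripper": [200,200]
}}

```text
t: 20.92
tcp_pos: [0.6444, 0.229, 0.0538]
eef_rot: [0.0, 0.574, 0.819, 0.0]
ft_force: [-0.2, 0.3, -0.7]
opening: 0.0395
```

```bash
python3 ms.py 11 0.042
```

```text
t 20.93 tcp [644.4 229.   53.8] jawyaw 19.89 z [ 0. -0. -1.] F [-0.2  0.3 -0.7] T [-0.07 -0.07  0.04] open 39.5 q [ 0.29  0.76  1.24 -0.    1.14 -0.06]
scene 575 [409. 214.] z pct [0.0385 0.0424 0.0454]
   ray ((647.1723022460938, 221.91580200195312), [40.082218170166016, 208.94064331054688], np.float32(110.57409))
   depth-top 556 ((646.4593505859375, 226.05967712402344), [39.39133071899414, 203.10809326171875], np.float32(109.890396)) slope [-0.0001  0.0031  0.0424]
top 601 [231. 174.] z pct [0.0393 0.0433 0.048 ]
   ray ((661.9085693359375, 174.2474822998047), [42.1440315246582, 81.29796600341797], np.float32(110.32141))
   depth-top 562 ((662.9401245117188, 172.5723419189453), [41.213539123535156, 77.72366333007812], np.float32(109.739136)) slope [ 0.0118 -0.0022  0.0431]
```

About 1 mm to go, no contact yet; continue.

Request:
{"fn": "carry_out", "kwargs": {
  "delta_pos": [
    [0,0,-0.04],
    [0,0,0]
  ],
  "rot": [
    [0,0,0],
    [0,0,0]
  ],
  "gripper": [200,200]
}}

```text
t: 21.28
tcp_pos: [0.6443, 0.229, 0.0529]
eef_rot: [-0.0, 0.574, 0.819, -0.0]
ft_force: [-0.3, 0.4, -0.3]
opening: 0.0397
```

Request:
{"fn": "carry_out", "kwargs": {
  "delta_pos": [
    [0,0,-0.03],
    [0,0,0]
  ],
  "rot": [
    [0,0,0],
    [0,0,0]
  ],
  "gripper": [200,200]
}}

```text
t: 21.52
tcp_pos: [0.6444, 0.229, 0.0527]
eef_rot: [0.0, 0.574, 0.819, 0.0]
ft_force: [-1.6, 0.6, 2.3]
opening: 0.0397
```

Request:
{"fn": "carry_out", "kwargs": {
  "delta_pos": [
    [0,0,-0.02],
    [0,0,0]
  ],
  "rot": [
    [0,0,0],
    [0,0,0]
  ],
  "gripper": [200,200]
}}

```text
t: 21.78
tcp_pos: [0.6444, 0.229, 0.0527]
eef_rot: [0.0, 0.574, 0.819, 0.0]
ft_force: [-5.2, -1.4, 6.6]
opening: 0.0396
```

Request:
{"fn": "carry_out", "kwargs": {
  "delta_pos": [
    [0,0,0],
    [0,0,0],
    [0,0,0],
    [0,0,0],
    [0,0,0],
    [0,0,0]
  ],
  "rot": [
    [0,0,0],
    [0,0,0],
    [0,0,0],
    [0,0,0],
    [0,0,0],
    [0,0,0]
  ],
  "gripper": [142,138,130,110,90,80]
}}

```text
t: 22.52
tcp_pos: [0.6444, 0.229, 0.0521]
eef_rot: [0.0, 0.574, 0.819, 0.0]
ft_force: [-1.4, -0.1, 0.2]
opening: 0.0639
```

Request:
{"fn": "carry_out", "kwargs": {
  "delta_pos": [
    [0,0,0.2],
    [0,0,0.6],
    [0,0,1],
    [0,0,1],
    [0,0,1],
    [-0.5,-0.5,1],
    [-1,-1,1],
    [-1,-1,0.5]
  ],
  "rot": [
    [0,0,0],
    [0,0,0],
    [0,0,0],
    [0,0,0],
    [0,0,0],
    [0,0,0],
    [0,0,0],
    [0,0,0]
  ],
  "gripper": [80,80,80,80,80,80,80,80]
}}

```text
t: 23.52
tcp_pos: [0.5941, 0.1786, 0.1802]
eef_rot: [0.001, 0.574, 0.819, 0.001]
ft_force: [1.5, 0.3, 0.4]
opening: 0.0643
```

Request:
{"fn": "carry_out", "kwargs": {
  "delta_pos": [
    [-1,-1,0],
    [-1,-1,0],
    [-1,-1,0],
    [-1,-1,0],
    [-1,-1,0],
    [-0.5,-1,0],
    [0,-0.5,0],
    [0,0,0]
  ],
  "rot": [
    [0,0,0],
    [0,0,0],
    [0,0,0],
    [0,0,0],
    [0,0,0],
    [0,0,0],
    [0,0,0],
    [0,0,0]
  ],
  "gripper": [80,80,80,80,80,80,80,80]
}}

```text
t: 24.52
tcp_pos: [0.4849, 0.0487, 0.1786]
eef_rot: [0.0, 0.575, 0.818, 0.0]
ft_force: [0.0, -0.2, 0.3]
opening: 0.0644
```

```bash
python3 ms.py 12 0.042;  python3 -c "
import cv2;a=cv2.imread('pics/top_12.png');a=cv2.resize(a[130:240,130:290],None,fx=4.8,fy=4.8,interpolation=cv2.INTER_CUBIC);cv2.imwrite('pics/t12.png',a)"; python3 - <<'E'
from h import *
a,b=load("top0.npz"),load("top_12.npz")
Pa,Pb=cloud(a),cloud(b)
for n,(x0,x1,y0,y1,z0,z1) in dict(jars=(.57,.64,-.3,-.1,.07,.085),bowl=(.25,.45,-.48,-.3,.055,.066),drop=(.3,.38,.34,.42,.08,.15)).items():
    for P in(Pa,Pb):
        m=(P[...,0]>x0)&(P[...,0]<x1)&(P[...,1]>y0)&(P[...,1]<y1)&(P[...,2]>z0)&(P[...,2]<z1); print(n,m.sum(),P[m].mean(0).round(4))
E
```

```text
t 24.52 tcp [484.9  48.7 178.6] jawyaw 19.84 z [ 8.e-04  1.e-04 -1.e+00] F [ 0.  -0.2  0.3] T [-0.05 -0.14  0.03] open 64.4 q [ 0.02  0.21  1.75  0.    1.18 -0.32]
scene 591 [410. 214.] z pct [0.0369 0.0413 0.0441]
   ray ((647.7473754882812, 221.23995971679688), [39.722591400146484, 208.82212829589844], np.float32(110.005356))
   depth-top 567 ((645.7317504882812, 227.442138671875), [39.317806243896484, 201.86602783203125], np.float32(110.0236)) slope [0.0052 0.0003 0.0413]
top 1526 [207. 183.] z pct [0.038  0.0423 0.046 ]
   ray ((641.3048095703125, 229.90438842773438), [42.41570281982422, 199.81300354003906], np.float32(109.82227))
   depth-top 1491 ((641.8300170898438, 229.78457641601562), [41.412315368652344, 199.4121856689453], np.float32(109.72904)) slope [0.0051 0.0027 0.0423]
jars 670 [ 0.6061 -0.1963  0.077 ]
jars 665 [ 0.6062 -0.1969  0.0771]
bowl 481 [ 0.353  -0.3933  0.0591]
bowl 482 [ 0.354  -0.394   0.0592]
drop 456 [0.3394 0.3812 0.0992]
drop 459 [0.3394 0.3811 0.0993]
```

View pics/t12.png

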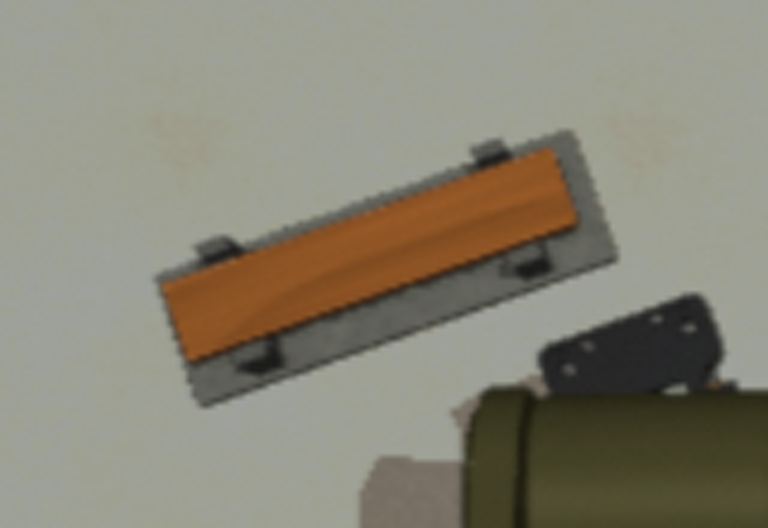

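View pics/scene_12.png

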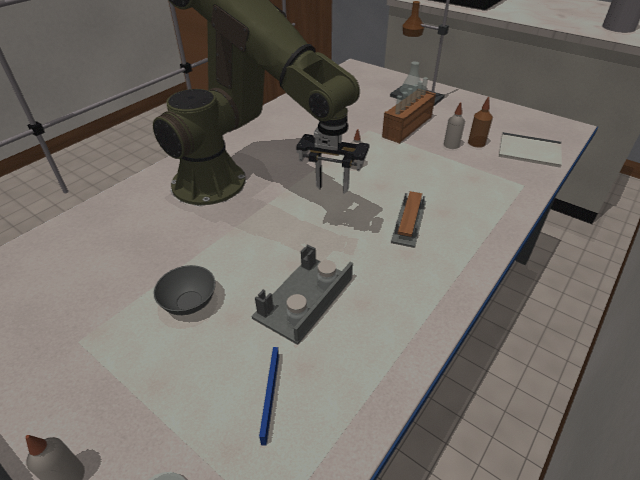

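The slat lies flat with its top at 42 mm, which is fully down, and its centre is within about 1 mm of the rest centre. The loose objects haven't moved and the arm is clear, so I'll hand in.

```bash
python3 -c "
from plant import arm
print(arm.sign_off())"
```

```text
the job is handed in; nothing more can be done
None
```

The job is handed in at about 24.6 s of the 72 s allowed; no verdict was reported.

**What I did:** I gripped the wooden slat at mid-length and lifted it straight up and level out of both brackets. I set it on edge on clear bench, let go, and tipped it onto its broad face with a light push. I then picked it up across its width, lowered it into both saddles of the rest until it touched (about 7 N), and released it. The arm was backed well clear before hand-in.

**Last checks:**
- **Slat height:** its top is at 41–42 mm; fully down is 42 mm.
- **Centring:** by the top camera, the slat centre is at (0.642, 0.230) and the rest centre at (0.642, 0.229). Its yaw is 109.8° against the rest's 109.9°.
- **Loose objects:** the jars, bowl and dropper measured within about 1 mm of where they started.
- **Camera disagreement:** the scene camera reads positions about 4 mm away from the top camera in x and 2–4 mm in y. I took values between the two and compared the slat with the rest within each view. In both views they agree to about 1 mm.

No check failed.

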